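# Peel the top specimen tray off the nest and present it over the log book

## Task

The white tray of polished specimens is stuck fast in the rim of the full grey tray below it: do not tug it straight up, but take it by the orange tab and peel that corner up first, while the opposite corner still sits in the grey rim, and only then lift it off, leaving the grey tray standing where it is, every specimen in its pocket and the things around untouched. Hold the white tray out level over the middle of the teal log book, between 10 and 30 cm above it, so that a colleague can book the specimens in, and finish holding it still there: do not put it down or let go.

Things in the scene. Friction and masses are not known exactly. Their poses are not given: they have to be found in the camera images.
- tab (a point): centre of the white tray's orange grip tab, half-way up it: an upright plate 8 mm thick, 30 wide, 28 high on the deck, set across the tray's (-x,-y) corner, its two faces looking along (-1,-1,0) (outwards) and (1,1,0) (inwards) in the tray's axes. 14 mm above the deck. The deck is free for 55 mm inwards of the tab. Axes as the tray's
- tray_centre (a point): white tray, centre of its deck's top (x along its length, z up). 152x112x10 mm, 0.16 kg with specimens; its 4 mm flange lies on the grey rim, a 140x100 mm step nests 6 mm into it, 2 mm play. Tab centre (-66,-46,14) mm from here. 4 sprung rubber grips in the rim's long walls, at x +15 and +58 mm (none by the tab), hold it with about 3 N each until risen 6 mm there: together the grey tray's weight
- tab_corner (a point): corner of the white tray's flange next to the tab, at its underside, (-76, -56, -4) mm from tray_centre; it lies on the grey rim at the start
- far_corner (a point): diagonally opposite corner of the white tray's flange, at its underside, (76, 56, -4) mm from tray_centre; it lies on the grey rim at the start
- base_rim (a point): centre of the grey lower tray at the height of its rim, 32 mm above the bench, z up (the white tray's flange underside lies at this height when nested)
- base_tray: grey steel lower tray, 152 x 112 x 32 mm, open at the top and full of specimens fixed in it, about 1.2 kg, loose on the bench; origin at the centre of its underside, x along its length, axes parallel to the white tray's while nested
- black_mount: loose black resin specimen mount, 30 mm across, 18 mm high, in a white tray pocket 34 mm wide and 6 mm deep; origin at the centre of its underside
- green_mount: loose green specimen mount, same size and kind of pocket; origin at the centre of its underside
- tan_mount: loose tan specimen mount, same size and kind of pocket; origin at the centre of its underside
- pocket_black (a point): centre of the floor of the black mount's pocket in the white tray, (0, -24, -6) mm from tray_centre
- pocket_green (a point): centre of the floor of the green mount's pocket, (-46, 24, -6) mm from tray_centre
- pocket_tan (a point): centre of the floor of the tan mount's pocket, (46, 24, -6) mm from tray_centre
- log_book: teal log book lying shut on the bench (fixed), 210 x 150 x 8 mm; origin at the centre of its underside
- tape_roll: roll of tan tape lying on the bench, 80 mm across, 18 mm high, a bystander; origin at the centre of its underside
- loupe: light grey loupe standing on the bench, 40 mm across, 36 mm high, a bystander; origin at the centre of its underside
- oil_bottle: small dark bottle with a white cap, 28 mm across, 68 mm high, a bystander; origin at the centre of its underside
- specimen_tray: the white specimen tray itself; origin at the centre of its underside, 10 mm below tray_centre, same axes (x along its 152 mm length)
Things that resemble listed ones, but are neither listed nor needed, are in the scene too. Leave any yellow look-alike of the tan_mount alone.

How it is judged:
On the way, in this order (a step that is already met when the one before it is completed fails the run):
1. the tab corner is at least 10 mm up off the grey rim while the opposite corner is still nested in it (under 6 mm up) (z of tab_corner in the frame of base_rim above 0.01 m and z of far_corner in the frame of base_rim below 0.006 m and distance of base_tray from where it was at the start of the episode below 0.015 m), for 0.1 s.
2. the whole white tray is off: both corners more than 30 mm above the grey rim, the grey tray still in place (z of each of tab_corner, far_corner in the frame of base_rim above 0.03 m and distance of base_tray from where it was at the start of the episode below 0.015 m and angle between base_tray's own z axis and vertical below 0.05 rad), for 0.1 s.
At the end, for the whole second after the job is handed in: White tray at rest in the fingers only, deck centre within 40 mm of the log book's centre in plan, 0.115-0.32 m up, level within 0.17 rad; mounts within 8 mm of their pockets; grey tray within 15 mm of its start and 0.05 rad of level; bystanders within 20 mm of their starts (horizontal distance between tray_centre and log_book below 0.04 m and height (world z) of tray_centre between 0.115 and 0.32 m and angle between tray_centre's own z axis and vertical below 0.17 rad and linear speed of specimen_tray below 0.03 m/s and contact force between the fingers and specimen_tray above 2 N and distance between black_mount and pocket_black below 0.008 m and distance between green_mount and pocket_green below 0.008 m and distance between tan_mount and pocket_tan below 0.008 m and distance of base_tray from where it was at the start of the episode below 0.015 m and angle between base_tray's own z axis and vertical below 0.05 rad and distance of each of tape_roll, loupe, oil_bottle from where it was at the start of the episode below 0.02 m); the arm keeps its last pose, push and grip.
It fails at once if the grey tray is dragged or tipped up with the white one (more than 15 mm or 0.1 rad) (distance of base_tray from where it was at the start of the episode above 0.015 m or angle between base_tray's own z axis and vertical above 0.1 rad).
It fails at once if a specimen leaves its pocket (more than 20 mm from it) (distance between black_mount and pocket_black above 0.02 m or distance between green_mount and pocket_green above 0.02 m or distance between tan_mount and pocket_tan above 0.02 m).
It fails at once if a bystander is knocked away (more than 30 mm) (distance of any of tape_roll, loupe, oil_bottle from where it was at the start of the episode above 0.03 m).
It also fails if it takes over 48 s, if anything falls off the work surface, if the arm or the gripper's body presses on something with over 40 N, if the wrist force passes 120 N, or if a joint passes its speed limit or range.

## Robot

A 7-joint arm with a two-finger parallel gripper is mounted at the origin on the work surface; the furniture and walls round the work are solid. World frame = base frame: x ahead of the robot, y to its left, z up, the work surface at z = 0. Lengths are in m, angles in rad, forces in N, time in s.
With the tool pointing down it reaches from about 0.4 to 0.9 m from the base axis. Payload 5.6 kg.
Tool frame: the origin (TCP) lies midway between the tips of the shut fingers; the grasp point (between the pads) lies bot.grip_depth behind it (bot.grip_depth is the distance from the TCP to the grasp point, in m); z points along the fingers, x is the direction in which the jaws open and shut, and the axes are right-handed (so a half turn about z gives the same grasp; the last joint's range is limited). The gripper opens to 92 mm and grips with 3 to 60 N. Pads are 20 mm wide; open, the fingers measure 128 mm over their backs; the gripper's body (75 mm by 189 mm) begins 69 mm behind the grasp point.
Start: joints at [-1.286, 0.468, -0.012, 1.603, 0.006, 1.071, -0.056], TCP at [0.209, 0.615, 0.215] pointing down, gripper open.
Joint ranges: [-2.53, 2.53], [-0.31, 2.02], [-1.57, 1.55], [0.28, 2.44], [-1.29, 4.43], [0.15, 1.84], [-2.92, 2.92]. Speed limits (rad/s): [2.57, 2.57, 3.14, 3.14, 3.14, 3.14, 3.14].

## Interface

Orientations are given as a unit quaternion [x, y, z, w].
In Python, from station import bot, fingers, get_state, vision, order gives the robot as it stands. The module is installed in compiled form; this text tells all that it offers. Calls block until the motion is done:
- bot.move_pose(position, orientation): joint-space move of the TCP to a pose.
- bot.move_l(position, orientation=None, v=0.15, until_force=None): straight line of the TCP; orientation=None keeps the orientation; v is the mean speed in m/s. With until_force (N) it stops when the force on the tool has changed by that much, and returns True; else False.
- bot.move_j(angles): joint-space move.
- fingers.let_go() and fingers.grab(strength=None): open the fingers fully, or close them until they stop; strength is the grip in N (None keeps the last).
- bot.pause(seconds).
- bot.inverse_kinematics(position, orientation): joint angles nearest the present ones, or None.
- get_state(): the state.
- vision.read_camera(name): name is "scene" or "side" or "wrist"; returns a dict with "pixels" (400x640x3 uint8, red, green, blue), "vertical_fov" (degrees; the focal length in pixels is half the picture's height over the tangent of half this angle, whatever the lens; pixels are square), "cx", "cy" (the principal point, pixels), "extrinsics" (4x4, takes a point from world to camera coordinates); the wrist camera has in their place "tool_from_camera" (4x4, takes a point from camera to tool coordinates, whose origin is the TCP and whose axes are the tool frame's). Camera axes: x right, y down, z forward; pixel columns grow to the right and rows downward; lengths in m; the calibration is good to about 2 mm. A picture is of the moment at which its call begins: read the wrist's pose just before it. There is no depth.
A pose or a line that the arm cannot do raises bot.PlanningError and nothing moves.
- order.hand_in(): hands the job in, once; it reports no verdict.
The state is a dict: "time_s": time; "joints": joint angles; "qd": joint speeds; "tau": joint torques, N m; "tcp_pos": TCP position; "tool_rot": TCP orientation; "contact_force": force on the tool from outside, world axes, zero at the start; "torque": the same for the moment, N m; "width": finger opening in m.
Only numpy, scipy, OpenCV 4.12 (cv2) and the standard library are available. Lean on these libraries where they do the work, as an engineer would, in place of code of your own. Each camera call takes 0.05 s, during which the arm holds its last target.

## Working session

There is one attempt and no reset: what is moved stays moved. The work goes in short steps, each a Python script; the robot and the scene stay as the last script left them, time stands still between calls to the robot, and variables do not carry over. Pictures are saved under pics/ and viewed, and the job is handed in when it is done.

```bash
mkdir -p pics; cat > h.py <<'E'
import numpy as np, cv2
from station import bot, fingers, get_state, vision, order
from scipy.spatial.transform import Rotation as R
def snap(name,fn):
    s=get_state(); d=vision.read_camera(name)
    cv2.imwrite('pics/'+fn,cv2.cvtColor(d['pixels'],cv2.COLOR_RGB2BGR))
    np.savez('pics/'+fn+'.npz',s_pos=s['tcp_pos'],s_rot=s['tool_rot'],**d)
    return s,d
def cam(d):
    """returns K, world_from_cam"""
    f=200/np.tan(np.radians(float(d['vertical_fov']))/2)
    K=np.array([[f,0,float(d['cx'])],[0,f,float(d['cy'])],[0,0,1]])
    if 'extrinsics' in d: T=np.linalg.inv(d['extrinsics'])
    else:
        W=np.eye(4);W[:3,:3]=R.from_quat(d['s_rot']).as_matrix();W[:3,3]=d['s_pos']
        T=W@d['tool_from_camera']
    return K,T
def ray(d,uv,z):
    K,T=cam(d); r=T[:3,:3]@np.linalg.inv(K)@np.array([uv[0],uv[1],1.]); o=T[:3,3]
    return o+r*(z-o[2])/r[2]
def proj(d,p):
    K,T=cam(d); c=np.linalg.inv(T)@np.append(p,1); q=K@c[:3]; return q[:2]/q[2]
def load(fn): return dict(np.load('pics/'+fn+'.npz'))
E
python3 - <<'E'
from h import *
for n in('scene','side','wrist'): s,d=snap(n,n+'0.png')
print(s['time_s'],s['tcp_pos'],s['tool_rot'],s['width'],s['contact_force'],bot.grip_depth)
for n in('scene','side','wrist'):
    d=load(n+'0.png');K,T=cam(d);print(n,K[0,0],T.round(3).tolist())
E
```

```text
0.1 [0.2091772  0.61488373 0.21373878] [ 8.13032192e-01  5.82218205e-01 -5.98167928e-04  5.09256034e-04] 0.09202789713314993 [ 0.04477515 -0.32413576  0.03988889] 0.0187
scene 362.87782884180587 [[0.835, -0.406, 0.372, 0.17], [-0.55, -0.621, 0.558, -0.605], [0.004, -0.671, -0.742, 0.69], [0.0, 0.0, 0.0, 1.0]]
side 477.92739881608617 [[0.869, -0.26, 0.421, 0.112], [-0.494, -0.497, 0.714, -0.753], [0.024, -0.828, -0.56, 0.589], [0.0, 0.0, 0.0, 1.0]]
wrist 315.1575222369522 [[0.322, 0.914, 0.248, 0.139], [0.947, -0.311, -0.085, 0.639], [-0.001, 0.262, -0.965, 0.383], [0.0, 0.0, 0.0, 1.0]]
```

View pics/scene0.png

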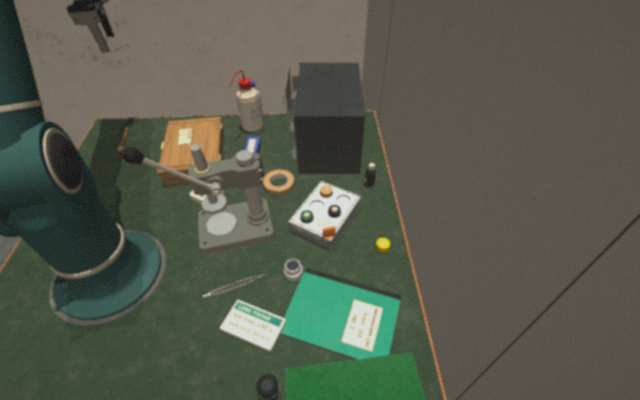

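View pics/side0.png

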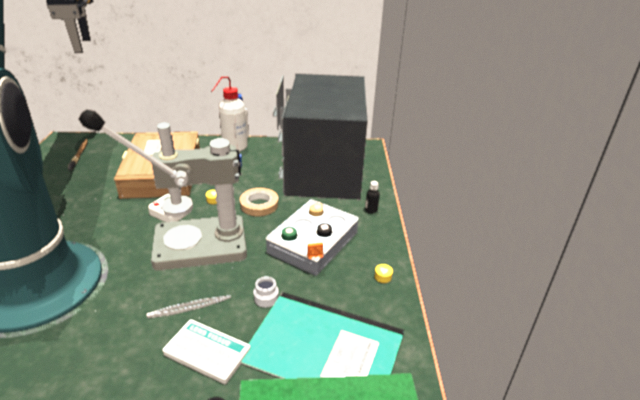

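View pics/wrist0.png

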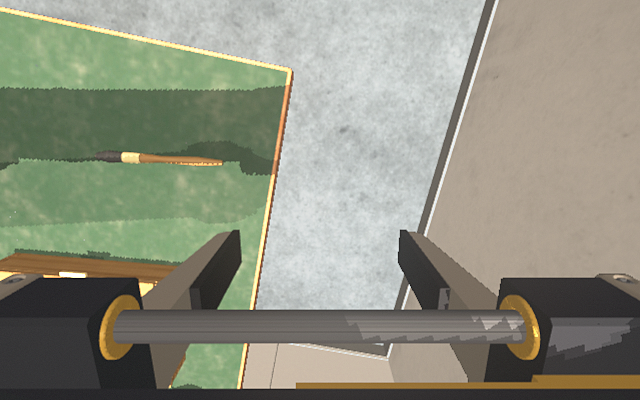

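```bash
python3 - <<'E'
from h import *
for n,(x,y,w,h) in {'scene':(270,165,130,100),'side':(250,190,130,100)}.items():
    im=cv2.imread(f'pics/{n}0.png')[y:y+h,x:x+w]
    cv2.imwrite(f'pics/{n}0c.png',cv2.resize(im,None,fx=6,fy=6,interpolation=cv2.INTER_NEAREST))
    d=load(n+'0.png'); hsv=cv2.cvtColor(d['pixels'],cv2.COLOR_RGB2HSV)
    # log book
    m=((hsv[...,0]>74)&(hsv[...,0]<92)&(hsv[...,1]>120)&(hsv[...,2]>90)).astype(np.uint8)
    nc,l,st,ce=cv2.connectedComponentsWithStats(m)
    for i in range(1,nc):
        if st[i,4]>300: print(n,st[i],ce[i])
    m=((hsv[...,0]<12)&(hsv[...,1]>170)&(hsv[...,2]>140)).astype(np.uint8)
    nc,l,st,ce=cv2.connectedComponentsWithStats(m)
    for i in range(1,nc):
        if st[i,4]>30: print(n,'or',st[i],ce[i],ray(d,ce[i],.05))
E
```

```text
scene [ 282  272  118   87 5382] [335.43292456 314.95837978]
scene or [239  78  11   6  50] [244.14  80.84] [0.55175523 0.49026917 0.05      ]
side [ 243  297  160   82 4923] [316.16879951 337.49014828]
side or [224  87  13  12 107] [229.68224299  93.38317757] [0.56276605 0.5397917  0.05      ]
side or [308 245  14  13 129] [314.17054264 250.52713178] [ 0.4333679  -0.20223266  0.05      ]
```

View pics/scene0c.png

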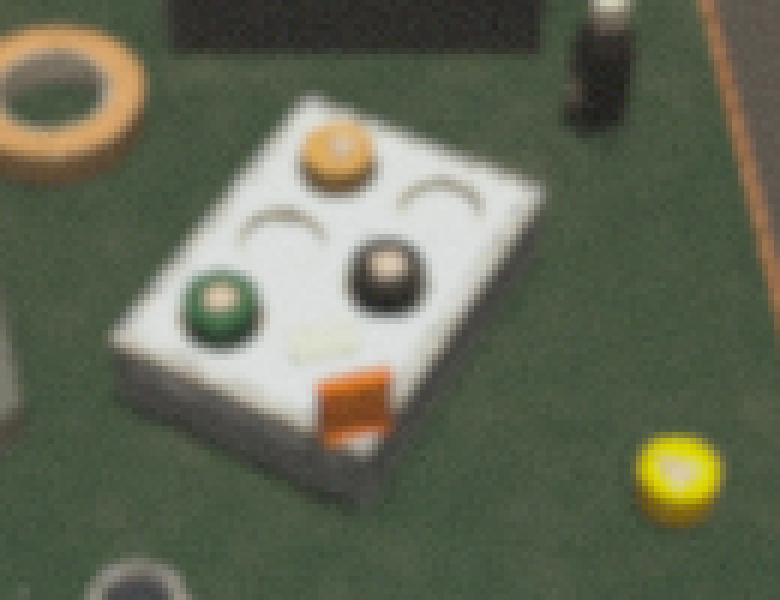

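View pics/side0c.png

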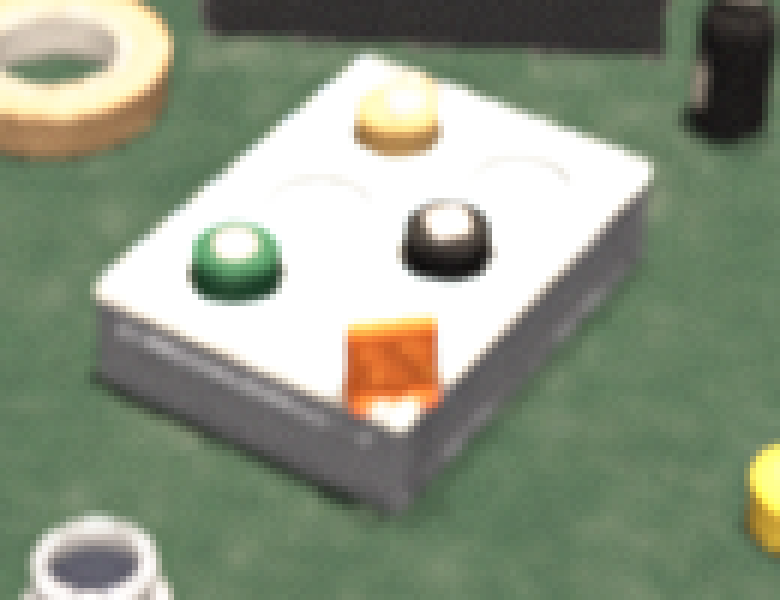

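```bash
python3 - <<'E'
from h import *
for n in('scene','side'):
    d=load(n+'0.png'); hsv=cv2.cvtColor(d['pixels'],cv2.COLOR_RGB2HSV)
    m=((hsv[...,1]<40)&(hsv[...,2]>(150 if n=='scene' else 185))).astype(np.uint8)
    m[:175]=0;m[260:]=0;m[:,:262]=0;m[:,370:]=0
    m=cv2.morphologyEx(m,cv2.MORPH_OPEN,np.ones((3,3)))
    nc,l,st,ce=cv2.connectedComponentsWithStats(m); i=1+st[1:,4].argmax(); print(st[i])
    c=max(cv2.findContours((l==i).astype(np.uint8),0,cv2.CHAIN_APPROX_NONE)[0],key=len)[:,0]
    P=np.array([ray(d,p,.036)[:2] for p in c])
    r=cv2.minAreaRect((P*1000).astype(np.float32)); print(n,'rect',r, cv2.boxPoints(r).tolist())
    # log book
    m=((hsv[...,0]>74)&(hsv[...,0]<92)&(hsv[...,1]>120)&(hsv[...,2]>90)).astype(np.uint8)
    c=max(cv2.findContours(m,0,cv2.CHAIN_APPROX_NONE)[0],key=len)[:,0]
    P=np.array([ray(d,p,.008)[:2] for p in c])
    r=cv2.minAreaRect((P*1000).astype(np.float32)); print(n,'book',r,cv2.boxPoints(r).tolist())
cor={'scene':[(321.7,181.2),(360.8,195.8),(332.5,240.8),(288.3,221.7)],'side':[(250+362/6,190+52/6),(250+655/6,190+160/6),(250+408/6,190+433/6),(250+97/6,190+285/6)]}
tab={'scene':(270+355/6,165+408/6),'side':(250+391/6,190+368/6)}
for n in cor:
    d=load(n+'0.png'); P=[ray(d,c,.036)[:2] for c in cor[n]]
    print(n,np.round(P,4).tolist(),[np.linalg.norm(P[i]-P[(i+1)%4]).round(4) for i in range(4)],np.mean(P,0), ray(d,tab[n],.05))
    for nm,uv,z in [('tape',None,0)]: pass
E
```

```text
[ 290  182   70   54 1718]
scene rect ((476.791259765625, -128.51210021972656), (153.32566833496094, 112.73979187011719), 27.98199462890625) [[382.64227294921875, -114.70186614990234], [435.53912353515625, -214.2618408203125], [570.9402465820312, -142.32232666015625], [518.0433959960938, -42.762359619140625]]
scene book ((363.91680908203125, -358.47894287109375), (139.92617797851562, 210.88235473632812), 38.64384078979492) [[243.427001953125, -319.81524658203125], [375.1182861328125, -484.52337646484375], [484.4066162109375, -397.14263916015625], [352.71533203125, -232.43450927734375]]
[ 266  199   93   57 2502]
side rect ((473.62225341796875, -127.6920394897461), (159.77658081054688, 117.67234802246094), 27.81011199951172) [[375.5115966796875, -112.92282104492188], [430.4107666015625, -217.0038604736328], [571.73291015625, -142.4612579345703], [516.833740234375, -38.380218505859375]]
side book ((361.2431945800781, -358.19451904296875), (139.7540283203125, 210.1471710205078), 38.635597229003906) [[241.05569458007812, -319.7468566894531], [372.2642517089844, -483.8996887207031], [481.4306945800781, -396.6421813964844], [350.2221374511719, -232.48934936523438]]
scene [[0.5193, -0.0469], [0.5724, -0.1424], [0.4387, -0.2171], [0.3834, -0.1163]] [np.float64(0.1093), np.float64(0.1532), np.float64(0.115), np.float64(0.1526)] [ 0.47844104 -0.1306351 ] [ 0.43846744 -0.20386769  0.05      ]
side [[0.5155, -0.0401], [0.5701, -0.1401], [0.4324, -0.2181], [0.3817, -0.1142]] [np.float64(0.1139), np.float64(0.1583), np.float64(0.1155), np.float64(0.1529)] [ 0.4749272  -0.12813329] [ 0.43384091 -0.20492167  0.05      ]
```

```bash
python3 - <<'E'
from h import *
S=load('scene0.png');D=load('side0.png')
def tri(a,b):
    def P(d): K,T=cam(d); return K@np.linalg.inv(T)[:3]
    X=cv2.triangulatePoints(P(S),P(D),np.array(a,float).reshape(2,1),np.array(b,float).reshape(2,1))[:,0]; return X[:3]/X[3]
for nm,a,b in [('press head',(245,157),(220,146)),('press post',(198,150),(165,127)),('lever ball',(132,155),(92,120)),('bottle cap',(243,83),(230,92)),('oven tl near',(301,111),(290,123)),('oven tr near',(362,111),(365,124)),('oven far tl',(298,66),(293,77)),('oven far tr',(358,66),(362,79)),('oil cap',(372,166),(374,184)),('lid handle',(290,72),(280,84)),('tape',(279,180),(259,200)),('loupe',(292,266),(265,285)),('grn mat',(412,356),(412,376)),('card',(253,324),(207,349))]:
    X=tri(a,b); print(nm,X.round(3),np.abs(proj(S,X)-a).max().round(1))
for uv in [(445,400),(375,110),(100,113),(205,247),(271,237),(262,192)]: print(uv,ray(S,uv,0).round(3))
print('loupe z.036',ray(S,(292,266),.036),'tape',ray(S,(279,180),.018),'oil base',ray(S,(370,183),0))
# IK checks
c=np.array([.476,-.129,.036]);th=np.radians(28)
Rt=R.from_euler('z',th)
tab=c+Rt.apply([-.066,-.046,.014]);print(tab)
for k in(0,1):
    a=th+np.pi/4+k*np.pi
    q=R.from_matrix(np.array([[np.cos(a),np.sin(a),0],[np.sin(a),-np.cos(a),0],[0,0,-1]]).T).as_quat()
    for p in([*tab[:2],.25],[*tab[:2],.04],[.25,-.4,.2],):
        try: print(k,p,bot.inverse_kinematics(p,q))
        except Exception as e: print(e)
E
```

```text
press head [ 0.334 -0.048  0.206] 1.2
press post [ 0.252 -0.039  0.255] 1.9
lever ball [ 0.15  -0.028  0.283] 0.6
bottle cap [0.486 0.315 0.147] 0.1
oven tl near [0.565 0.14  0.122] 2.6
oven tr near [0.692 0.029 0.139] 1.2
oven far tl [0.633 0.26  0.18 ] 1.4
oven far tr [0.763 0.152 0.19 ] 1.7
oil cap [ 0.632 -0.1    0.072] 1.2
lid handle [0.605 0.27  0.164] 3.1
tape [0.44  0.049 0.003] 1.3
loupe [ 0.332 -0.22   0.03 ] 0.8
grn mat [ 0.392 -0.51   0.104] 0.1
card [ 0.211 -0.279  0.006] 0.7
(445, 400) [ 0.429 -0.58   0.   ]
(375, 110) [0.867 0.169 0.   ]
(100, 113) [0.103 0.646 0.   ]
(205, 247) [ 0.199 -0.05   0.   ]
(271, 237) [ 0.339 -0.107  0.   ]
(262, 192) [0.386 0.036 0.   ]
loupe z.036 [ 0.3320343  -0.22435176  0.036     ] tape [0.4373462  0.03371598 0.018     ] oil base [ 0.64336165 -0.09273804  0.        ]
[ 0.43932115 -0.20060071  0.05      ]
0 [np.float64(0.43932115075946176), np.float64(-0.20060071241537944), 0.25] [-0.50313179  0.18083545  0.98173288  2.00629002 -0.1742021   1.04074813
  1.8338135 ]
0 [np.float64(0.43932115075946176), np.float64(-0.20060071241537944), 0.04] [ 0.03340875  0.48493829  0.39500171  2.14391337 -0.33819233  0.57121814
  1.94852532]
0 [0.25, -0.4, 0.2] [ 0.95170345  0.18566542 -0.01170541  2.04005221  0.00272446  0.91588924
  2.21263011]
1 [np.float64(0.43932115075946176), np.float64(-0.20060071241537944), 0.25] [-0.71494289  0.27835189  1.28196491  2.01293449 -0.30536476  1.06769854
 -1.16054583]
1 [np.float64(0.43932115075946176), np.float64(-0.20060071241537944), 0.04] [-0.18703133  0.54528293  0.67655128  2.15680748 -0.5865239   0.62701478
 -0.95922548]
1 [0.25, -0.4, 0.2] [-0.01363193  0.29998881  1.13927476  2.08984179 -0.33615156  0.95057296
 -0.55911395]
```

```bash
python3 - <<'E'
from h import *
s=get_state();q=s['tool_rot']
az=np.arctan2(s['tcp_pos'][1],s['tcp_pos'][0])
bot.move_l([.2092,.6149,.42],v=.25)
p=[.5*np.cos(az),.5*np.sin(az),.45]
bot.move_l(p,v=.25)
j=np.array(get_state()['joints']);print(j.round(3))
d=.43-j[0]
j2=j.copy();j2[0]=.43
# choose j7 numerically later: yaw shift
for seg in np.linspace(j[0],.43,2)[1:]:
    j2[0]=seg; j2[6]=-1.45; bot.move_j(j2)
s=get_state();print(s['time_s'],s['tcp_pos'],s['joints'])
print('x axis yaw',np.degrees(np.arctan2(*R.from_quat(s['tool_rot']).apply([1,0,0])[[1,0]])),'want -107')
snap('wrist','w1.png')
E
```

```text
[-1.288e+00  5.800e-02 -2.300e-02  1.612e+00  1.000e-03  1.473e+00
 -6.800e-02]
4.5583 [ 0.44546382 -0.22823503  0.44921726] [ 4.28829824e-01  5.78661979e-02 -2.34180976e-02  1.61180488e+00
  1.18471320e-03  1.47256635e+00 -1.44986361e+00]
x axis yaw -106.29499325542132 want -107
```

View pics/w1.png

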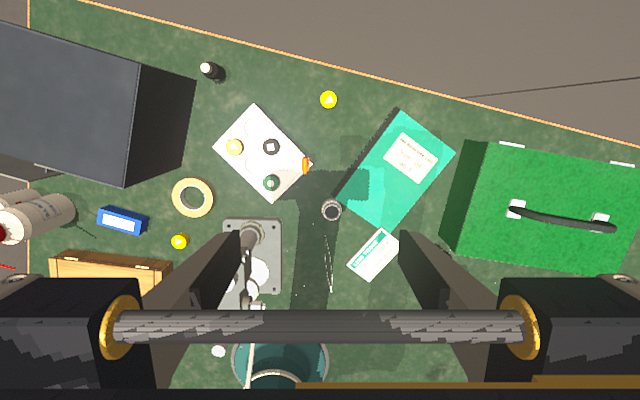

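```bash
python3 - <<'E'
from h import *
d=load('w1.png'); hsv=cv2.cvtColor(d['pixels'],cv2.COLOR_RGB2HSV)
m=((hsv[...,1]<40)&(hsv[...,2]>180)).astype(np.uint8); m[:90]=0;m[215:]=0;m[:,:205]=0;m[:,325:]=0
c=max(cv2.findContours(m,0,cv2.CHAIN_APPROX_NONE)[0],key=cv2.contourArea)[:,0]
P=np.array([ray(d,p,.036)[:2] for p in c]);r=cv2.minAreaRect((P*1000).astype(np.float32));print(r)
m=((hsv[...,0]>74)&(hsv[...,0]<92)&(hsv[...,1]>120)&(hsv[...,2]>90)).astype(np.uint8)
c=np.vstack([k[:,0] for k in cv2.findContours(m,0,cv2.CHAIN_APPROX_NONE)[0] if cv2.contourArea(k)>300 and cv2.boundingRect(k)[1]<230]);print(c.min(0),c.max(0))
P=np.array([ray(d,p,.008)[:2] for p in c]);print('book',cv2.minAreaRect((P*1000).astype(np.float32)))
m=((hsv[...,0]<12)&(hsv[...,1]>170)&(hsv[...,2]>120)).astype(np.uint8);m[190:]=0
c=max(cv2.findContours(m,0,cv2.CHAIN_APPROX_NONE)[0],key=cv2.contourArea)[:,0]
print('tab px',c.min(0),c.max(0),c.mean(0))
cv2.imwrite('pics/w1c.png',cv2.resize(cv2.cvtColor(d['pixels'],4)[95:215,200:330],None,fx=5,fy=5,interpolation=0))
E
```

```text
((474.7705993652344, -126.2309799194336), (152.67874145507812, 113.72920227050781), 27.692228317260742)
[335 110] [455 232]
book ((362.0571594238281, -355.9189453125), (138.5535125732422, 209.7827911376953), 38.451881408691406)
tab px [306 172] [306 172] [306. 172.]
```

View pics/w1c.png

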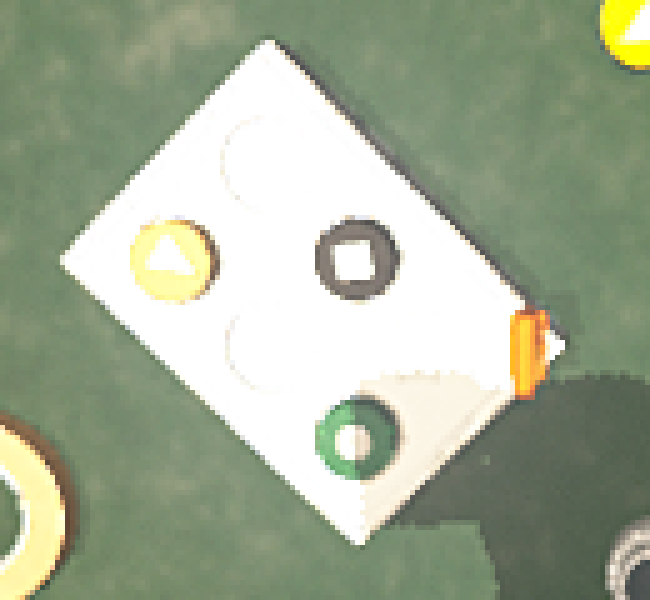

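```bash
cat >> h.py <<'E'
TH=np.radians(27.8); C=np.array([.4755,-.1275,.036])
a_=TH+np.pi/4+np.pi
RD=R.from_matrix(np.array([[np.cos(a_),np.sin(a_),0],[np.sin(a_),-np.cos(a_),0],[0,0,-1]]).T)
RT=R.from_euler('z',TH)
TAB=C+RT.apply([-.066,-.046,.014])
E
python3 - <<'E'
from h import *
print(TAB)
bot.move_pose([*TAB[:2],.20],RD.as_quat())
bot.move_l([*TAB[:2],.115],v=.15)
s,_=snap('wrist','w2.png');print(s['time_s'],s['tcp_pos'],s['joints'],s['contact_force'])
d=load('w2.png');print('tcp px',proj(d,s['tcp_pos']),'tab px',proj(d,TAB))
snap('scene','s2.png')
E
```

```text
[ 0.43857144 -0.19897224  0.05      ]
6.3083 [ 0.43947066 -0.19941366  0.11592578] [ 0.4024095   0.32891744 -0.05368401  2.08567838  0.02622742  0.72576697
 -1.53914878] [-0.05752021 -0.71403943  0.35777967]
tcp px [319.57839046 244.86990213] tab px [319.34582124 212.37423788]
```

View pics/w2.png

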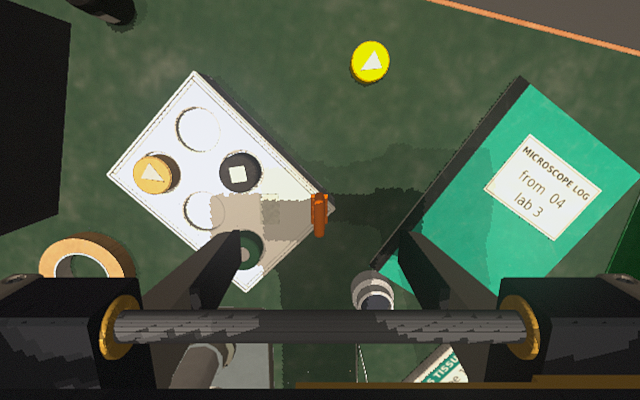

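View pics/s2.png

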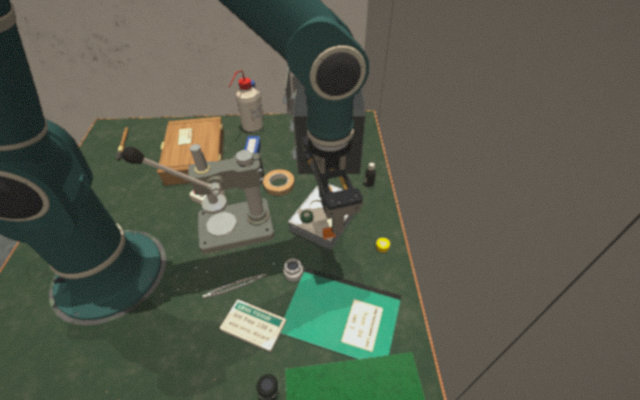

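```bash
python3 - <<'E'
from h import *
d=load('w2.png'); im=cv2.cvtColor(d['pixels'],4)
cv2.imwrite('pics/w2c.png',cv2.resize(im[180:270,210:350],None,fx=5.5,fy=5.5,interpolation=0))
hsv=cv2.cvtColor(d['pixels'],cv2.COLOR_RGB2HSV)
m=(((hsv[...,0]<14))&(hsv[...,1]>150)&(hsv[...,2]>60)).astype(np.uint8);m[:,:290]=0;m[:,345:]=0;m[250:]=0;m[:180]=0
c=max(cv2.findContours(m,0,cv2.CHAIN_APPROX_NONE)[0],key=cv2.contourArea)[:,0];print(c.min(0),c.max(0))
for off in [(-.004,-.015),(.004,-.015),(.004,.015),(-.004,.015)]:
  for z in(.036,.064):
    u=np.array([1,1,0])/2**.5;v=np.array([-1,1,0])/2**.5
    p=TAB+RT.apply(u*off[0]+v*off[1]);p[2]=z;print(off,z,proj(d,p).round(1))
# white rect again
m=((hsv[...,1]<50)&(hsv[...,2]>95)).astype(np.uint8);m[:65]=0;m[300:]=0;m[:,:100]=0;m[:,340:]=0
E
```

```text
[311 193] [327 237]
(-0.004, -0.015) 0.036 [324.3 189.6]
(-0.004, -0.015) 0.064 [324.8 198.5]
(0.004, -0.015) 0.036 [314.4 189.6]
(0.004, -0.015) 0.064 [313.8 198.5]
(0.004, 0.015) 0.036 [314.6 224.4]
(0.004, 0.015) 0.064 [314. 237.]
(-0.004, 0.015) 0.036 [324.1 224.4]
(-0.004, 0.015) 0.064 [324.7 237. ]
```

View pics/w2c.png

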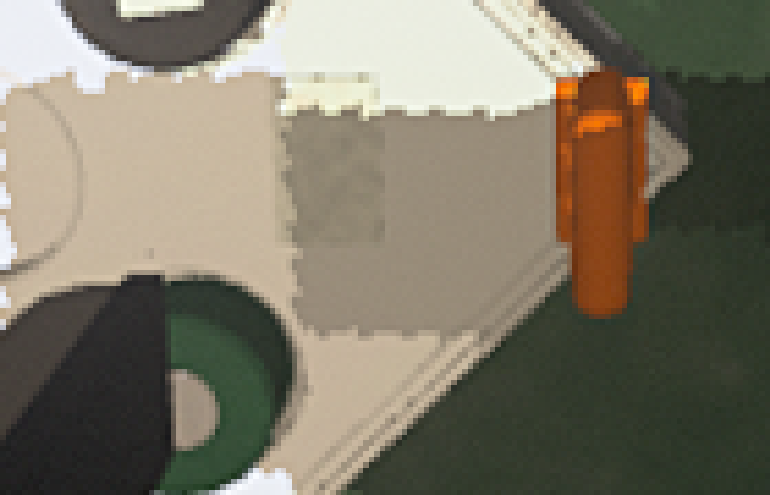

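```bash
python3 - <<'E'
from h import *
bot.move_l([*TAB[:2],.06],RD.as_quat(),v=.1)
r=bot.move_l([*TAB[:2],.039],RD.as_quat(),v=.04,until_force=4)
bot.pause(.3)
s,_=snap('wrist','w3.png');print(r,s['time_s'],s['tcp_pos'],s['contact_force']);snap('side','sd3.png')
d=load('w3.png')
for z in(.036,.064): print(proj(d,[*TAB[:2],z]))
E
```

```text
False 8.0833 [ 0.43871384 -0.19900228  0.03917693] [-0.12171753 -0.00701575  0.19390921]
[319.59980934 242.93978785]
[319.61674583 264.87902414]
```

View pics/w3.png

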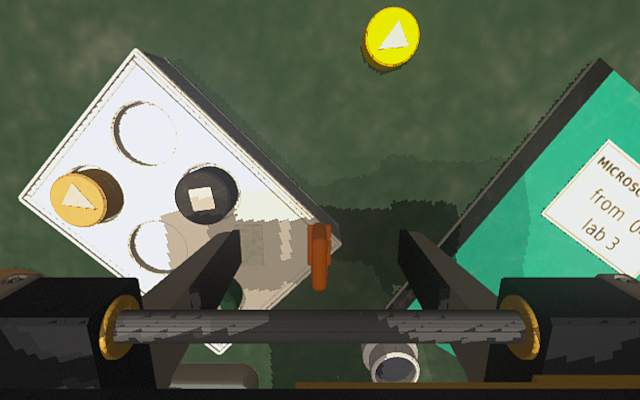

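View pics/sd3.png

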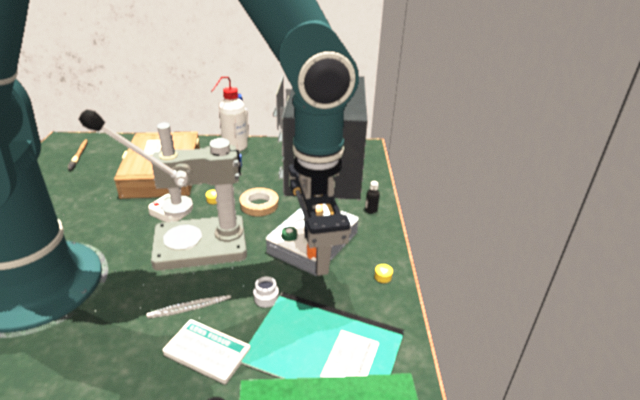

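```bash
python3 - <<'E'
from h import *
fingers.grab(strength=60); bot.pause(.3)
s,_=snap('wrist','w4.png');print(s['time_s'],s['tcp_pos'],s['contact_force'],s['torque'],s['width'])
E
```

```text
9.7167 [ 0.4386645  -0.19891377  0.03899114] [ 0.88230439  0.65108419 -0.70215906] [ 0.09240802 -0.0144046  -0.08766648] 0.007753462593590422
```

View pics/w4.png

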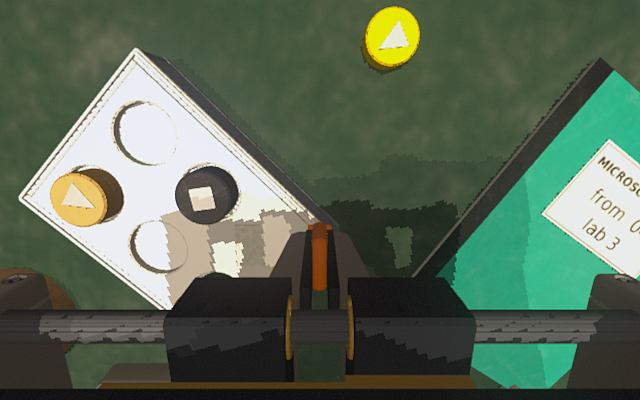

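```bash
cat >> h.py <<'E'
PIV=C+RT.apply([.076,.056,-.004]); dd=-RT.apply(np.array([.152,.112,0])/np.hypot(.152,.112)); nn=np.cross(dd,[0,0,1])
P0=np.array([.43866,-.19891,.0390])
def peel(th,v=.03):
    q=R.from_rotvec(nn*th)
    bot.move_l(PIV+q.apply(P0-PIV),(q*RD).as_quat(),v=v)
E
python3 - <<'E'
from h import *
for th in(.02,.04,.06,.08):
    peel(th)
    s=get_state();print(th,s['time_s'],s['tcp_pos'].round(4) if hasattr(s['tcp_pos'],'round') else s['tcp_pos'],np.round(s['contact_force'],2),np.round(s['torque'],2),s['width'], R.from_quat(s['tool_rot']).as_matrix()[2,2])
snap('wrist','w5.png');snap('side','sd5.png')
E
```

```text
0.02 10.0333 [ 0.4385 -0.1988  0.0425] [ 0.45 -0.73  0.35] [ 0.08  0.34 -0.12] 0.007265145880421841 -0.9997943004438499
0.04 10.3 [ 0.4397 -0.1993  0.0466] [-0.56 -2.86  4.73] [-0.39 -0.34 -0.14] 0.007568036335669055 -0.9992008617914846
0.06 10.5667 [ 0.4397 -0.1986  0.0497] [ 1.63 -2.04  0.14] [-0.66 -0.42 -0.2 ] 0.007210581429547835 -0.9982321948551363
0.08 10.8333 [ 0.439  -0.1983  0.0528] [ 0.81 -4.12 -1.12] [-0.9  -0.14 -0.36] 0.007342001106367169 -0.9968013679081366
```

View pics/w5.png

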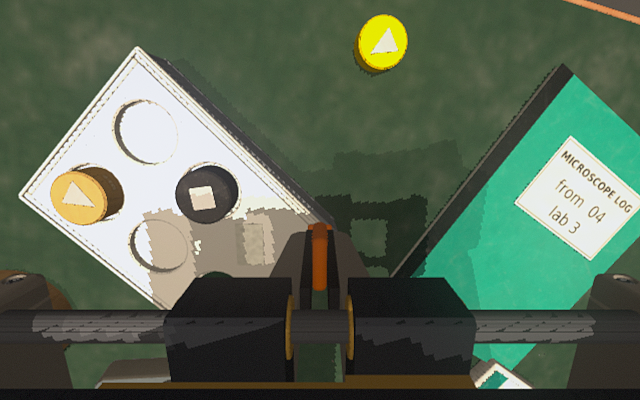

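View pics/sd5.png

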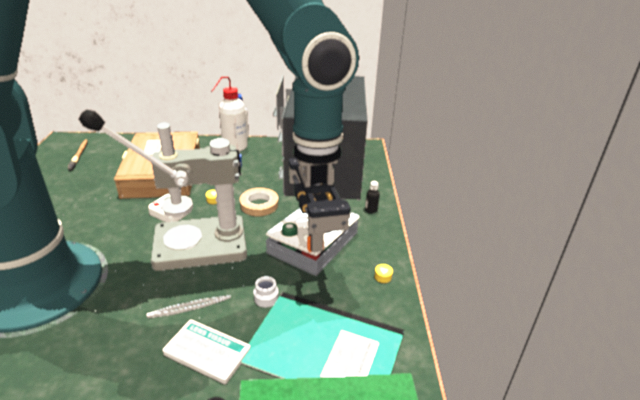

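```bash
python3 - <<'E'
from h import *
a=cv2.imread('pics/side0.png')[190:290,250:380];b=cv2.imread('pics/sd5.png')[190:290,250:380]
cv2.imwrite('pics/sd5c.png',cv2.resize(np.hstack([a,b]),None,fx=3,fy=4,interpolation=0))
E
```

```text
(no output)
```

View pics/sd5c.png

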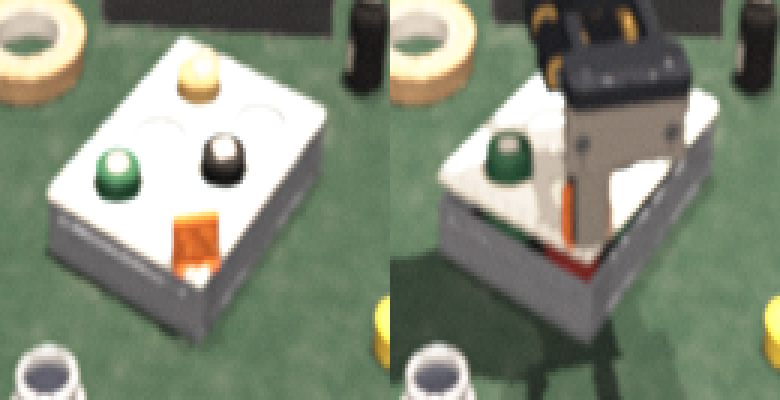

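```bash
python3 - <<'E'
from h import *
def rep(k):
    s=get_state();print(k,round(s['time_s'],2),np.round(s['tcp_pos'],4),np.round(s['contact_force'],2),np.round(s['torque'],2),round(s['width'],4));return s
for th in(.10,.12,.14): peel(th); rep(th)
bot.pause(.2); s=rep('hold')
q=R.from_rotvec(nn*.14); p=PIV+q.apply(P0-PIV)
for dz in (.006,.012,.02,.035): bot.move_l(p+[0,0,dz],v=.03); rep(dz)
snap('wrist','w6.png');snap('side','sd6.png')
E
```

```text
0.1 11.2 [ 0.4391 -0.1979  0.0564] [ 0.74 -4.37  0.37] [-1.12 -0.07 -0.37] 0.0074
0.12 11.47 [ 0.4394 -0.1972  0.0599] [ 0.75 -5.48  0.19] [-1.11 -0.14 -0.35] 0.0075
0.14 11.73 [ 0.4398 -0.1966  0.0634] [-0.18 -5.4  -0.88] [-1.06 -0.11 -0.35] 0.0076
hold 11.93 [ 0.4397 -0.1966  0.0633] [ 1.59 -4.28 -0.16] [-1.03 -0.09 -0.28] 0.0075
0.006 12.28 [ 0.4396 -0.1954  0.0692] [ 0.83  0.56 -0.89] [ 0.05  0.1  -0.02] 0.0074
0.012 12.63 [ 0.44   -0.1964  0.0755] [-0.14  0.23 -0.98] [ 0.08  0.15 -0.02] 0.0075
0.02 13.05 [ 0.44   -0.1965  0.0835] [-0.6  -0.64 -1.39] [ 0.03  0.1  -0.02] 0.0076
0.035 13.7 [ 0.4398 -0.1965  0.0984] [-0.73 -0.43 -1.66] [ 0.1   0.13 -0.03] 0.0076
```

View pics/w6.png

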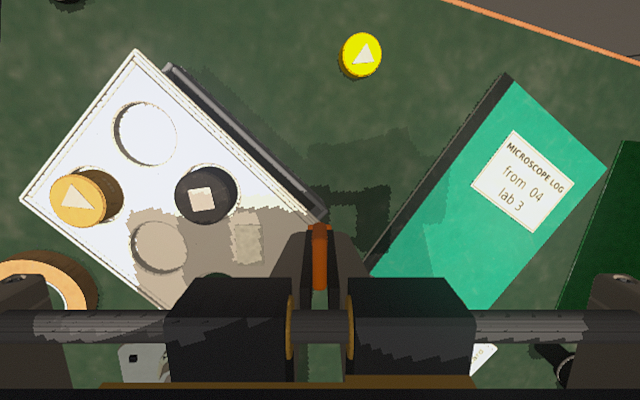

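View pics/sd6.png

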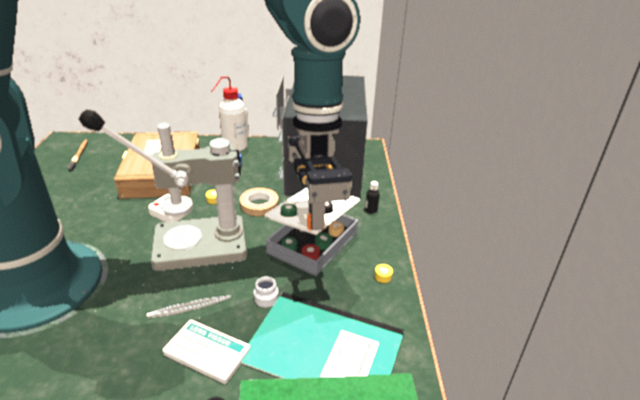

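```bash
python3 - <<'E'
from h import *
def rep(k):
    s=get_state();print(k,round(s['time_s'],2),np.round(s['tcp_pos'],4),np.round(s['contact_force'],2),np.round(s['torque'],2),round(s['width'],4));return s
s=get_state();p=np.array([.4398,-.1965,0])
bot.move_l(p+[0,0,.16],v=.06);rep('up')
bot.move_l([*P0[:2],.24],RD.as_quat(),v=.06);rep('level')
t=np.array([.3665,-.3525,0])+P0-C; 
bot.move_l([t[0],t[1],.24],RD.as_quat(),v=.1);bot.pause(.5);rep('there')
for n in('wrist','side','scene'): snap(n,n[:2]+'7.png')
E
```

```text
up 14.97 [ 0.4395 -0.1964  0.1596] [-0.47  0.01 -1.  ] [ 0.14  0.17 -0.03] 0.0072
level 16.46 [ 0.4385 -0.1986  0.2396] [ 0.3   0.85 -1.34] [-0.12  0.19 -0.02] 0.0073
there 19.61 [ 0.3297 -0.4239  0.24  ] [ 0.01 -1.01 -0.8 ] [-0.07  0.18  0.  ] 0.0075
```

View pics/wr7.png

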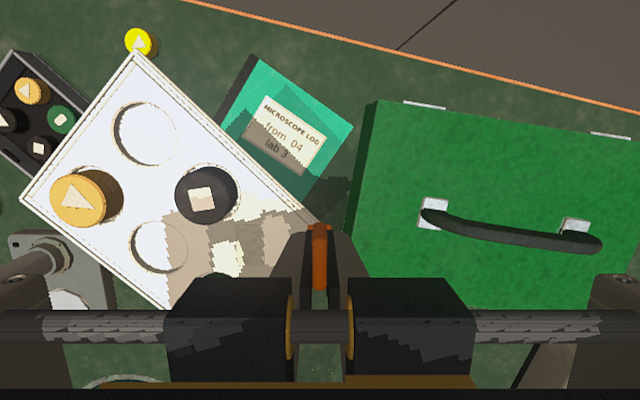

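View pics/si7.png

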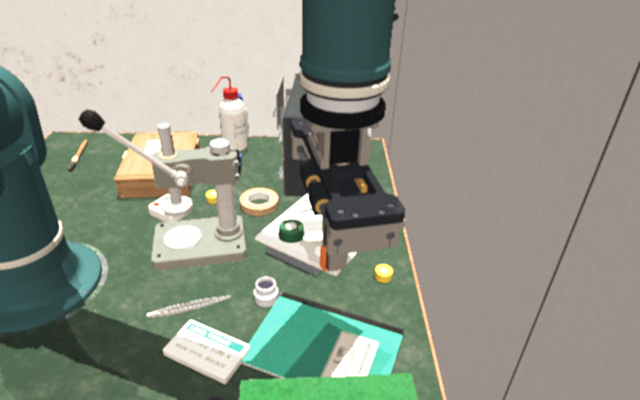

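View pics/sc7.png

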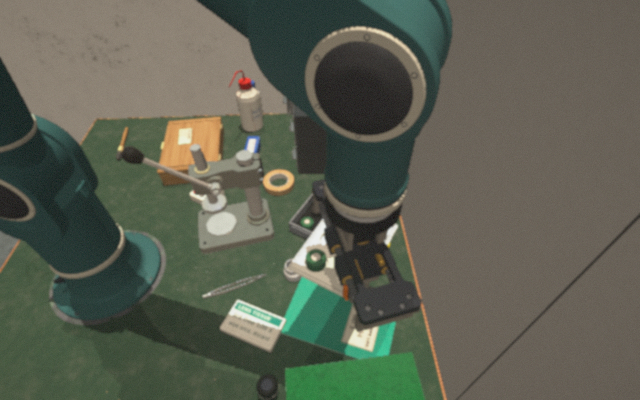

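```bash
python3 - <<'E'
from h import *
a=cv2.imread('pics/w4.png',0);b=cv2.imread('pics/wr7.png',0)
for (x,y) in [(137,52),(25,197)]:
    t=a[y-14:y+22,x-16:x+20] if x>30 else a[y-20:y+20,5:60]
    r=cv2.matchTemplate(b[:, :],t,cv2.TM_CCOEFF_NORMED);_,v,_,l=cv2.minMaxLoc(r);print((x,y),v,np.array(l)-((x-16,y-14) if x>30 else (5,y-20)))
a=cv2.imread('pics/side0.png',0);b=cv2.imread('pics/sd6.png',0)
for nm,(x0,y0,x1,y1) in dict(corner=(295,255,335,285),left=(255,240,285,260),tape=(236,185,283,218),oil=(363,178,383,216),).items():
    for fn in('sd6','si7'):
        b=cv2.imread(f'pics/{fn}.png',0)
        r=cv2.matchTemplate(b,a[y0:y1,x0:x1],cv2.TM_CCOEFF_NORMED);_,v,_,l=cv2.minMaxLoc(r);print(nm,fn,round(v,2),np.array(l)-(x0,y0))
r=cv2.matchTemplate(cv2.imread('pics/si7.png',0),a[276:308,248:284],cv2.TM_CCOEFF_NORMED);print('loupe',cv2.minMaxLoc(r)[1],np.array(cv2.minMaxLoc(r)[3])-(248,276))
s=get_state();print(s['time_s'],s['tcp_pos'],s['qd'])
cv2.imwrite('pics/cmp7.png',cv2.resize(np.hstack([cv2.imread(f'pics/{f}.png')[190:290,250:380] for f in('side0','sd6','si7')]),None,fx=2,fy=3,interpolation=0))
E
```

```text
(137, 52) 0.837197482585907 [127  12]
(25, 197) 0.9728426337242126 [0 1]
corner sd6 0.69 [71 16]
corner si7 0.74 [19 14]
left sd6 0.93 [-102  115]
left si7 0.94 [-100  117]
tape sd6 0.83 [0 0]
tape si7 0.97 [0 0]
oil sd6 1.0 [0 0]
oil si7 0.69 [-75  30]
loupe 0.9981494545936584 [0 0]
19.7583 [ 0.32964547 -0.42390985  0.23999254] [-6.79217109e-05  6.30362300e-04 -1.31263257e-03 -5.52922673e-04
  2.15224011e-04  1.82848211e-03 -1.15195272e-04]
```

View pics/cmp7.png

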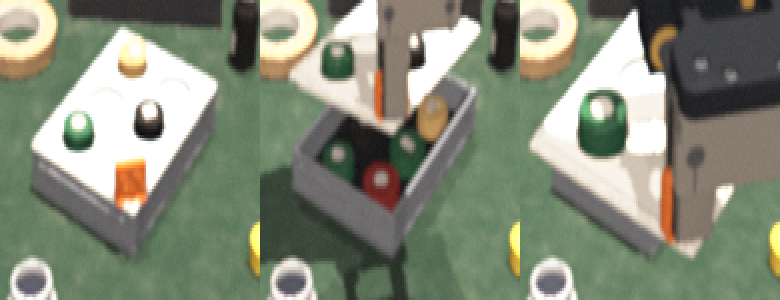

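```bash
python3 - <<'E'
from h import *
order.hand_in(); s=get_state(); print(s['time_s'],s['tcp_pos'],s['width'])
E
```

```text
the job is handed in; nothing more can be done
the job is handed in; nothing more can be done
```

The white tray came off the grey one cleanly and was handed in, held still and level over the middle of the log book. The arm gripped the orange tab at 60 N and peeled about the far corner. The tab corner was up about 15 mm at the first check, and the peel ended at 0.14 rad. It then lifted the tray off, levelled it and carried it over. The clock stood at 19.8 s of the 48 s allowed.

**Last checks**
- **Position:** the TCP was at (0.330, -0.424, 0.240) m. That puts the deck centre over my measured book centre of about (0.367, -0.353) m, at a height of about 0.237 m. The book centre includes an estimated 6 mm correction for its dark spine.
- **Level and still:** the tray's corners sit in the same wrist-picture positions as when it was nested, so it did not slip or tilt in the grip. Joint speeds were about zero and the finger opening was 7.5 mm on the tab.
- **Specimens:** the black and tan mounts are visible in their pockets in the last wrist picture, and the green one in the side pictures.
- **Grey tray:** the side view after lift-off shows it where it started and flat.
- **Bystanders:** the tape and loupe show no shift in the last side picture, and the oil bottle none just after lift-off.

**Checks that failed or were not possible**
- Automatic matching of the grey tray's corners, and of one white-tray corner, gave no usable result because the backgrounds had changed. I judged those by eye in the zoomed pictures.
- The oil bottle is hidden by the gripper in the last side view, and most of the grey tray is covered there too. I have no final picture measurement of either.

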